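# Start the honing machine: key on, hold the dead-man paddle half way

### The job

Power up the carver's honing machine: take the key from its wooden stand, push it fully into the lock of the switch box and turn it clockwise to its stop, then leave the key there. Only then press the rubber pad of the sprung dead-man paddle down with the fingertips to half of its stroke, where the paddle lies level (pushed all the way down it trips), and finish while still holding it there. Leave the other things on the bench where they are.

Things in the scene. Friction and masses are not known exactly. Their poses are not given: they have to be found in the camera images.
- key: The key, upright in its wooden stand: black flat grip 38 mm wide (x), 10 thick (y), 29 to 66 mm above the origin; steel collar 28 x 12 mm at 24 to 29 mm, its underside the shoulder; steel blade 20 mm wide (x), 6 thick (y), 24 long, its last 4 mm stepped down to 17.5 x 4. Origin: centre of the blade's lower end, z up. About 50 g. Same shape either way round
- key_tip (a point): Centre of the lower end of the key's blade (the key's origin)
- key_stand: Fixed wooden block 85 x 70 x 45 mm (x, y, z) with a slot 22.5 x 8.5 mm in the middle of its top, 27 mm deep, in which the key's blade stands, the key's shoulder resting on the block's top. Origin under its centre; axes as the key's
- switch_box: Fixed grey key-switch box 120 x 100 x 50 mm (x, y, z), origin under its centre; the round steel lock cylinder, 44 mm across, stands 30 mm proud in the middle of its top (top at z = 80 mm)
- slot (a point): Centre of the keyhole's mouth, on the lock cylinder's axis at its top rim, 80 mm above the bench. Turns with the cylinder: x along the slot, z up. Slot 22 mm long (x), 7.6 mm wide (y), 27 mm deep, straight walls. With the key fully in, its shoulder rests on the top and its lower end is 24 mm below this point
- cylinder (a joint): Turn of the lock cylinder, rad: 0 is off, grows clockwise seen from above, end stop at 1.2 (on). Starts between 0 and 0.15. Friction about 0.06 N m, stays where it is left
- paddle_stand: Fixed stand of the dead-man paddle: steel base plate 190 x 100 x 12 mm (x, y, z), two grey cheeks 107 mm tall at x = +60 mm, which carry the hinge (along y, 85 mm above the bench). Origin under the base plate's centre. The paddle reaches from the hinge towards -x of this frame
- pad_top (a point): Centre of the upper face of the paddle's black rubber pad, 60 x 56 x 6 mm (x, y, z), the place to press; 100 mm from the hinge line, 10 mm above the hinge plane; z out of the face. About 115 mm above the bench when released, 95 mm when the paddle is level, 75 mm when fully down
- paddle (a joint): Angle the paddle is pressed, rad: 0 released (it slopes up 0.2 rad towards its free end), 0.2 half way (it lies level), 0.4 fully down. It springs back; the push needed at the pad's middle is about 2 N to start, 7 N half way, 12 N fully down
- mallet: Bystander: turned wooden carver's mallet standing on its head, 84 mm across, 220 mm tall; origin under its centre
- gouge_long: Bystander: carving gouge lying flat, light wooden handle 120 mm, blade 100 mm, 24 mm thick; origin on the bench under the joint of handle and blade, x along the blade
- gouge_short: Bystander: short carving gouge lying flat, dark wooden handle 100 mm, blade 70 mm, 24 mm thick; origin on the bench under the joint of handle and blade, x along the blade
- oilstone: Bystander: grey sharpening stone 50 x 110 x 25 mm (x, y, z); origin under its centre
- wax_tin: Bystander: low round metal tin, 70 mm across, 35 mm tall; origin under its centre
- carved_bar: Bystander: flat carved wooden bar 50 x 200 x 20 mm (x, y, z); origin under its centre
- offcut: Bystander: wooden offcut 70 x 45 x 30 mm (x, y, z); origin under its centre
Mind the look-alikes: they are no part of the job. There is more than one size of the paddle_stand; the job needs the larger. Of the things that look like the key, the smaller one is meant.

How it is judged:
By the outcome, as a careful person would: the job done as asked, in the order asked, and still so for the second after the job is handed in, while the arm keeps its last pose, push and grip.
It also fails if it takes over 64 s, if anything falls off the work surface, if the arm or the gripper's body presses on something with over 40 N, if the wrist force passes 120 N, or if a joint passes its speed limit or range.

### The arm

A 6-joint arm with a two-finger parallel gripper is mounted at the origin on the work surface. World frame = base frame: x ahead of the robot, y to its left, z up, the work surface at z = 0. Lengths are in mm, angles in rad, forces in N, time in s.
With the tool pointing down it reaches from about 425 to 925 mm from the base axis. Payload 12.5 kg.
Tool frame: the origin (TCP) lies between the finger pads; the fingertips stand 25 mm ahead of it and the grasp point (between the pads) lies 6 mm ahead of it; y points along the fingers, x is the direction in which the jaws open and shut, and the axes are right-handed (so a half turn about y gives the same grasp; the last joint's range is limited). The gripper opens to 85 mm and grips with 20 to 120 N. Pads are 22 mm wide; open, the fingers measure 114 mm over their backs; the gripper's body (76 mm by 85 mm) begins 54 mm behind the grasp point. The pads swing forward as they close: fully open they stand 13 mm farther back than shut.
Start: joints at [1.028, 0.491, 1.559, -0, 1.092, -0.106], TCP at [264.386, 566.341, 256.327] pointing down, gripper open.
Joint ranges: [-3.1, 3.1], [-0.84, 2.19], [0.05, 2.79], [-1.13, 4.28], [0.06, 2.93], [-2.69, 2.69]. Speed limits (rad/s): [2.22, 2.22, 2.79, 3.14, 3.14, 3.14].

### API

Orientations are given as [roll, pitch, yaw] about the fixed x, y, z axes, in that order (R = Rz(yaw) Ry(pitch) Rx(roll)).
In Python, from cell import robot gives the robot as it stands.
- The arm moves only by the shell command python3 -m pendant 'ROWS' [FORCE]. ROWS is JSON, a list of rows, each an object of numbers: "rx", "ry", "rz": the turn, a rotation vector about the world's x, y, z in rad; "tx", "ty", "tz": the shift along the world's x, y, z in m; "claw": the opening in per cent of the stroke, from 0 (shut) to 100 (fully open). In form: [{"rx": .., "ry": .., "rz": .., "tx": .., "ty": .., "tz": .., "claw": ..}, ...]. A call has 1 to 5 rows; each row is the pose to reach, as a shift and turn from the pose commanded when the call began; what a row does not reach only later rows make up. A row lasts 1/10 s, in which the tool goes at most 50 mm and 8.59 degrees, less where a joint would pass 70% of its speed; a pose out of reach is approached as far as the arm can. A call with a gripper value outside its range is refused whole. The fingers move at their own pace and stop on an object; FORCE is the grip in N (left out, the last holds). Time passes only in rows, so rows that repeat a pose let the fingers close. It gives the time, the measured TCP pose, the force and the opening at its end, in the units of the state.
- robot.observe(): the state, without advancing time (a new reading comes with each control period).
- robot.snapshot(name): name is "side" or "top"; returns the picture (480x640x3 uint8, red, green, blue); there is no depth.
- robot.camera_params(name): a dict with "K" (3x3 intrinsics, pixels), "dist_coeffs" ([k1, k2, p1, p2, k3] as OpenCV has them; the pictures are not rectified), "R" (3x3) and "t" (3): a world point X has camera coordinates R X + t. Camera axes: x right, y down, z forward; pixel columns grow to the right and rows downward; lengths in mm; the calibration is good to about 2 mm. A picture is of the moment at which its call begins. camera_params takes no time and is no camera call.
- robot.job_done(): hands the job in, once; it reports no verdict.
Trained networks look in the newest picture that a camera, given by its name, has taken for a name from the list of things; names that differ only in an ending like _2 or _b are one class to them, and where a whole thing is asked for, a point or a joint stands for the part that bears it (a point fixed in the world has none). Each returns a list of dicts, best first, with "score" (0 to 1); they miss things now and then, are a little off and sometimes report something else, mostly with a low value. They report only what shows in the picture. A call takes as long as a camera call. They do not tell look-alikes from the thing itself.
- robot.search_frame(camera, label): "location" ([x, y, z] in mm, in world coordinates, good to about 4 mm: the middle of the surface that is visible of it).
- robot.silhouettes(camera, label): "pixels" (480x640 bool, what is visible of it).
- robot.place_of(camera, label): "location" ([x, y, z] in mm, in world coordinates, good to about 4 mm: a listed point, or the origin of a listed thing).
The state is a dict: "clock": time; "joint_positions": joint angles; "qvel": joint speeds; "joint_torque": joint torques, N m; "eef_pos": TCP position; "eef_rot": TCP orientation; "contact_force": force on the tool from outside, world axes, zero at the start; "torque": the same for the moment, N m; "width": opening from 0.0 (shut) to 1.0 (fully open).
Only numpy, scipy, OpenCV 4.12 (cv2) and the standard library are available. Lean on these libraries where they do the work, as an engineer would, in place of code of your own. Each camera call takes 0.05 s, during which the arm holds its last target. There are 200 camera calls.

## Working session

There is one attempt and no reset: what is moved stays moved. The work goes in short steps, Python scripts to look and compute and a shell command to move; the robot and the scene stay as the last step left them, time stands still between calls to the robot, and variables do not carry over. Pictures are saved under pics/ and viewed, about 8 in all and at most 12, crops included, and the job is handed in when it is done.

```bash
mkdir -p pics; ls; python3 - <<'E'
from cell import robot
import cv2, numpy as np
for n in("side","top"):
    im=robot.snapshot(n); cv2.imwrite(f"pics/{n}0.png",im[:,:,::-1])
    p=robot.camera_params(n); print(n,np.round(p["K"],1).tolist(),p["dist_coeffs"],np.round(-p["R"].T@p["t"]), np.round(p["R"],2).tolist())
    for l in("key","key_tip","key_stand","switch_box","slot","paddle_stand","pad_top"):
        print(l,[(round(d["score"],2),np.round(d["location"]).tolist()) for d in robot.place_of(n,l)][:4])
print(robot.observe())
E
```

```text
pics
side [[457.8, 0.0, 314.7], [0.0, 457.8, 239.8], [0.0, 0.0, 1.0]] [0.03482267 0.         0.         0.         0.        ] [  381. -1089.   730.] [[0.99, -0.14, 0.01], [-0.06, -0.5, -0.86], [0.13, 0.86, -0.5]]
key [(0.81, [448.0, -11.0, 2.0]), (0.51, [577.0, 8.0, 20.0])]
key_tip [(0.79, [448.0, -11.0, 3.0]), (0.75, [577.0, 11.0, 22.0]), (0.55, [779.0, -138.0, -4.0])]
key_stand [(0.78, [574.0, 10.0, 1.0]), (0.59, [597.0, 452.0, 5.0]), (0.16, [574.0, 11.0, 22.0])]
switch_box [(0.87, [565.0, -254.0, -0.0])]
slot [(0.65, [565.0, -258.0, 78.0]), (0.3, [689.0, -391.0, 0.0])]
paddle_stand [(0.94, [310.0, 363.0, -3.0]), (0.74, [539.0, 299.0, 0.0])]
pad_top [(0.85, [500.0, 313.0, 116.0]), (0.56, [291.0, 369.0, 76.0])]
top [[547.6, 0.0, 324.0], [0.0, 547.6, 241.3], [0.0, 0.0, 1.0]] [-0.12356475  0.          0.          0.          0.        ] [ 364.  -21. 1248.] [[0.02, -1.0, -0.01], [-0.99, -0.02, -0.15], [0.15, 0.01, -0.99]]
key [(0.73, [443.0, -10.0, -4.0]), (0.55, [573.0, 9.0, 18.0])]
key_tip [(0.54, [574.0, 7.0, 21.0])]
key_stand [(0.62, [449.0, -457.0, 0.0]), (0.59, [575.0, 4.0, 1.0]
[... 256 characters left out ...]
0.7, [290.0, 372.0, 78.0])]
{'clock': 0.8, 'joint_positions': array([ 1.02842027e+00,  4.90887158e-01,  1.55889715e+00, -1.55081707e-05,
        1.09170329e+00, -1.05635724e-01]), 'qvel': array([-0.00120633,  0.00049654, -0.00067824,  0.00127224, -0.00107471,
        0.00045937]), 'joint_torque': array([ 3.44894961e-04, -6.18206048e+01, -2.61835295e+01, -1.81489418e-05,
        3.97751564e-04,  3.60168727e-06]), 'eef_pos': array([264.37681091, 566.344599  , 256.33590944]), 'eef_rot': array([-1.57082109e+00, -1.03025192e-04,  1.13406314e+00]), 'contact_force': array([ 0.05253956, -0.53577196, -0.48390081]), 'torque': array([-0.00173617,  0.044802  , -0.01060057]), 'width': 1.0006668389172444}
```

View pics/top0.png

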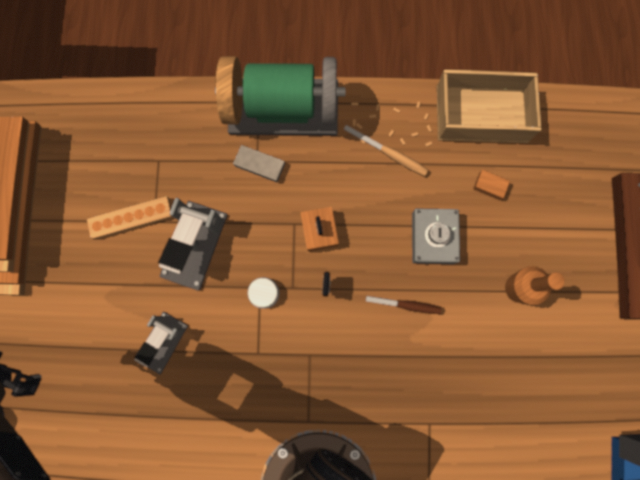

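View pics/side0.png

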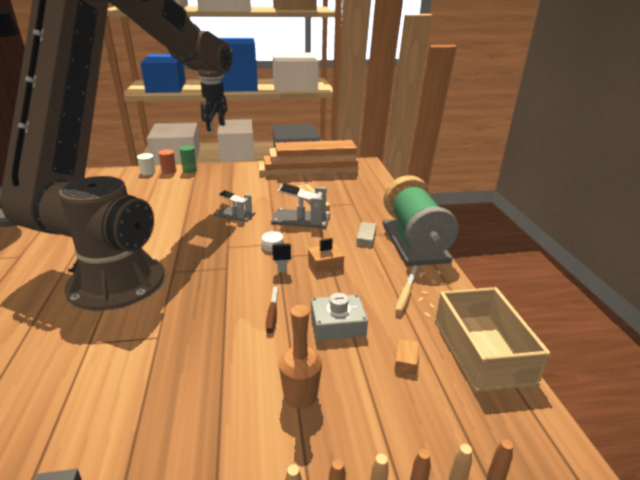

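Candidates for the key: top (320,228)/side (326,244), in the wooden stand, versus top (326,284)/side (282,252), standing loose on the bench. For the paddle: top (190,250) versus the smaller one at (158,345). I'll confirm these in an enlarged crop and measure the outlines.

```bash
cat > h.py <<'E'
from cell import robot
import cv2, numpy as np
def ray(n,px,z):
    "world points on plane z for pixels"
    p=robot.camera_params(n);K,d,R,t=[np.array(p[k],float) for k in("K","dist_coeffs","R","t")]
    u=cv2.undistortPoints(np.array(px,float).reshape(-1,1,2),K,d).reshape(-1,2)
    D=np.c_[u,np.ones(len(u))]@R; C=-R.T@t
    return C+D*((z-C[2])/D[:,2])[:,None]
def proj(n,X):
    p=robot.camera_params(n);K,d,R,t=[np.array(p[k],float) for k in("K","dist_coeffs","R","t")]
    return cv2.projectPoints(np.array(X,float).reshape(-1,1,3),cv2.Rodrigues(R)[0],t,K,d)[0].reshape(-1,2)
E
python3 - <<'E'
from h import *
t=cv2.imread("pics/top0.png");s=cv2.imread("pics/side0.png")
c=lambda im,x,y,w,h:cv2.resize(im[y:y+h,x:x+w],(400,300),interpolation=cv2.INTER_CUBIC)
cv2.imwrite("pics/crop0.png",np.vstack([np.hstack([c(t,280,205,80,60)*1,c(t,400,205,80,60)]),np.hstack([c(s,265,225,80,60),c(s,305,280,80,60)])]))
for n in("top","side"):
  for l,z in(("key",90),("key_stand",45),("switch_box",50),("slot",80),("paddle_stand",12),("pad_top",115)):
    for d in robot.silhouettes(n,l)[:3]:
      m=d["pixels"]; ys,xs=np.nonzero(m)
      W=ray(n,np.c_[xs,ys],z)[:,:2]
      r=cv2.minAreaRect(W.astype(np.float32))
      print(n,l,round(d["score"],2),"px",xs.mean().round(1),ys.mean().round(1),len(xs),"rect",np.round(r[0],1),np.round(r[1],1),round(r[2],1))
E
```

```text
top key 0.59 px 326.2 285.5 187 rect [445.  -10.9] [50.8 19. ] 1.0
top key 0.32 px 391.3 152.9 727 rect [ 743.  -136.1] [204.5  24.7] 63.2
top key_stand 0.66 px 319.7 229.3 1152 rect [573.1   4.8] [91.7 69.7] 11.7
top switch_box 0.81 px 435.1 236.1 2568 rect [ 560.4 -253.2] [105.4 124.6] 89.7
top switch_box 0.73 px 390.8 152.5 764 rect [ 758.9 -140.5] [214.1  26.5] 60.1
top switch_box 0.66 px 438.1 233.2 404 rect [ 566.7 -259.3] [45.4 51.7] 45.1
top slot 0.6 px 438.8 233.4 385 rect [ 561.6 -254.4] [42.8 48.8] 45.1
top paddle_stand 0.89 px 160.3 341.4 1824 rect [316.5 365.2] [ 88.1 127.5] 64.2
top paddle_stand 0.61 px 190.9 243.0 3888 rect [542.2 310.4] [132.  189.7] 72.2
top paddle_stand 0.19 px 392.1 153.3 712 rect [ 772.1 -144.8] [220.9  26.1] 59.3
top pad_top 0.91 px 181.5 240.5 1637 rect [531.9 294.1] [ 66.1 138.1] 71.7
top pad_top 0.85 px 152.3 343.5 705 rect [313.5 346.3] [40.2 91.8] 61.4
side key 0.93 px 281.3 255.1 440 rect [440.5 -75.1] [137.2  49.1] 84.7
side key 0.49 px 325.3 245.0 169 rect [565.5 -31.3] [76.6 35.1] 76.0
side key_stand 0.76 px 325.4 259.2 832 rect [568.7 -26.6] [105.2 138.9] 4.0
side switch_box 0.65 px 337.9 316.4 2168 rect [ 556.  -275.9] [125.8 156.9] 0.5
side slot 0.61 px 338.2 302.9 347 rect [ 556.5 -273.2] [74.6 41.1] 78.5
side paddle_stand 0.69 px 236.2 207.0 808 rect [316.1 414.7] [258.7 139.5] 86.6
side paddle_stand 0.59 px 303.4 208.2 1690 rect [553.  398.6] [357.6 199.8] 80.3
side pad_top 0.88 px 297.3 191.4 364 rect [524.4 274.4] [ 73. 166.] 50.1
side pad_top 0.45 px 232.0 196.2 158 rect [314.1 259.2] [ 40.7 115.1] 44.3
```

View pics/crop0.png

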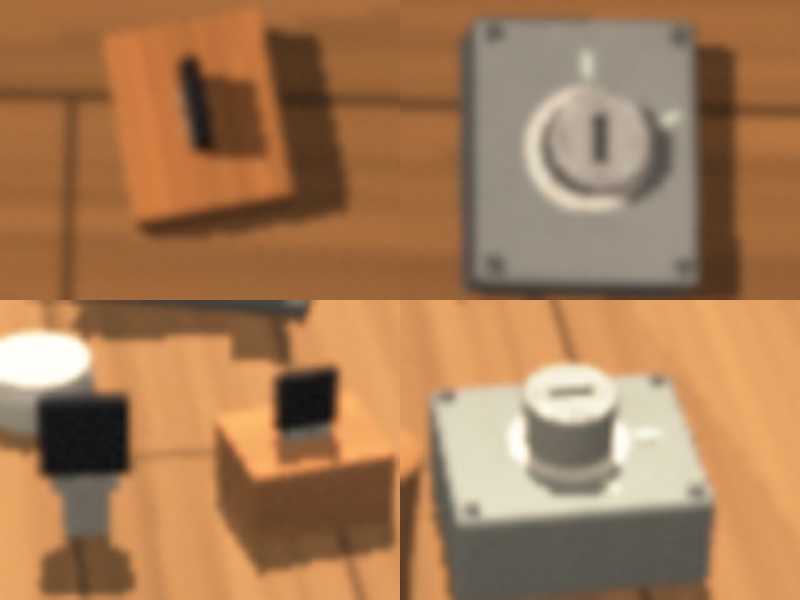

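The crop shows two keys. The one in the wooden stand (top 320,228 / side 325,243) has the smaller grip and fits the description. The loose one at side (282,252) is bigger, so it is the decoy. The larger paddle is at top (190,245). Next I'll fit precise poses.

```bash
cat >> h.py <<'E'
from scipy.optimize import least_squares
def box(lx,ly,z0,z1): return np.array([[sx*lx/2,sy*ly/2,z] for sx in(-1,1) for sy in(-1,1) for z in(z0,z1)])
def place(P,x,y,a): 
    c,s=np.cos(a),np.sin(a); return np.c_[P[:,0]*c-P[:,1]*s+x,P[:,0]*s+P[:,1]*c+y,P[:,2]]
def hullmask(px,shape,k=8):
    m=np.zeros((shape[0]*k,shape[1]*k),np.uint8)
    cv2.fillConvexPoly(m,np.round((cv2.convexHull(px.astype(np.float32))+.5)*k-.5).astype(np.int32),1)
    return cv2.resize(m.astype(np.float32),shape[::-1],interpolation=cv2.INTER_AREA)
def fitbox(n,g,P,x0,roi):
    "fit x,y,yaw: picture g in roi (x,y,w,h) = bg + (fg-bg)*blurred mask; fixed zs"
    x,y,w,h=roi; G=g[y:y+h,x:x+w].astype(float)
    def res(v):
        m=cv2.GaussianBlur(hullmask(proj(n,place(P,*v))-[x,y],(h,w)),(0,0),.7).ravel()
        A=np.c_[np.ones(m.size),m]; c=np.linalg.lstsq(A,G.ravel(),rcond=None)[0]
        return A@c-G.ravel()
    from scipy.optimize import minimize
    r=minimize(lambda v:(res([v[0],v[1],v[2]/50])**2).mean(),[x0[0],x0[1],x0[2]*50],method="Nelder-Mead",options=dict(initial_simplex=np.array([[0,0,0],[5,0,0],[0,5,0],[0,0,8]])+[x0[0],x0[1],x0[2]*50]))
    return np.r_[r.x[:2],r.x[2]/50],r.fun**.5
E
python3 - <<'E'
from h import *
for n in("top","side"):
    im=cv2.imread(f"pics/{n}0.png").astype(float)
    val=im.max(2)
    r=lambda X,k:(lambda c:(int(c[0]-k),int(c[1]-k),2*k,2*k))(proj(n,X)[0])
    key=np.clip(val,0,110)
    print(n,"key",fitbox(n,key,box(38,10,50,87),(574,7,.18),r([574,7,68],14)))
    blue=im[:,:,0]; 
    # stand: saturation
    sat=(im[:,:,2]-im[:,:,0])/(val+1)*100
    print(n,"stand",fitbox(n,val,box(85,70,0 if n=="side" else 40,45),(574,7,.18),r([574,7,22],30)))
    print(n,"box",fitbox(n,-sat,box(120,100,0,50),(564,-256,0.),r([564,-256,30],42)))
    th=np.linspace(0,2*np.pi,60,endpoint=False); C=np.c_[22*np.cos(th),22*np.sin(th),0*th+80]
    print(n,"slot",fitbox(n,val,box(22,7.6,80,80),(562,-256,0.),r([562,-256,80],7 if n=="top" else 6)))
    pad=np.clip(val,0,120)
    # pad top, tilted .2: rough, paddle frame yaw
    c,s=np.cos(.2),np.sin(.2); L=box(60,56,4,10)
    L=np.c_[60-c*(100+L[:,0])-s*L[:,2], L[:,1], 85+s*(100+L[:,0])+c*L[:,2]] 
    L[:,0]=L[:,0]
    for a in(-.3-np.pi*0,):
        print(n,"pad",fitbox(n,pad,L,(540,303,a),r([505,312,115],22)))
    ys,xs=np.nonzero(cv2.inRange(val,0,60)); 
E
```

```text
top key (array([5.75092000e+02, 4.74607061e+00, 2.29681008e-01]), np.float64(7.804709623467413))
top stand (array([5.78658874e+02, 8.92443952e+00, 1.82908430e-01]), np.float64(35.285681008702554))
top box (array([ 5.64167071e+02, -2.57322328e+02,  8.46774706e-03]), np.float64(2.292404721904818))
top slot (array([ 5.64140415e+02, -2.56201811e+02, -4.01279221e-03]), np.float64(7.267064507340932))
top pad (array([ 5.39831474e+02,  2.94281776e+02, -3.10962172e-01]), np.float64(13.142180159155371))
side key (array([574.09579422,   5.2202048 ,   0.74921768]), np.float64(12.773766685052248))
side stand (array([571.00241041, -14.82820993,   0.75365621]), np.float64(46.345967733133655))
side box (array([ 5.61550569e+02, -2.53413134e+02, -2.44769478e-02]), np.float64(3.8513045084915287))
side slot (array([ 5.62955640e+02, -2.55804061e+02, -1.59723856e-02]), np.float64(13.013151906345751))
side pad (array([ 5.38763643e+02,  3.05510866e+02, -1.82996686e-02]), np.float64(7.085347526933212))
```

```bash
python3 -m pendant '[{"tx":0.05,"ty":-0.1,"rz":0.3},{"tx":0.1,"ty":-0.18,"rz":0.45},{"tx":0.14,"ty":-0.25,"rz":0.64},{"tx":0.14,"ty":-0.25,"rz":0.64},{"tx":0.14,"ty":-0.25,"rz":0.64}]' 20; python3 -m pendant '[{"tx":0.03,"ty":-0.04},{"tx":0.06,"ty":-0.08},{"tx":0.09,"ty":-0.12},{"tx":0.12,"ty":-0.16},{"tx":0.14,"ty":-0.2}]'
```

```text
validation failed for argument at $[0]...
validation failed for argument at $[0]...
```

```bash
python3 -m pendant '[{"rx":0,"ry":0,"rz":0.3,"tx":0.05,"ty":-0.1,"tz":0,"claw":100},{"rx":0,"ry":0,"rz":0.45,"tx":0.1,"ty":-0.18,"tz":0,"claw":100},{"rx":0,"ry":0,"rz":0.64,"tx":0.14,"ty":-0.25,"tz":0,"claw":100},{"rx":0,"ry":0,"rz":0.64,"tx":0.14,"ty":-0.25,"tz":0,"claw":100},{"rx":0,"ry":0,"rz":0.64,"tx":0.14,"ty":-0.25,"tz":0,"claw":100}]' 20
```

```text
clock: 1.9
eef_pos: [382.1, 355.2, 256.5]
eef_rot: [-1.571, -0.0, 1.78]
contact_force: [1.3, 1.0, -0.0]
width: 0.997
```

```bash
python3 -m pendant '[{"rx":0,"ry":0,"rz":0,"tx":0.025,"ty":-0.043,"tz":0,"claw":100},{"rx":0,"ry":0,"rz":0,"tx":0.05,"ty":-0.086,"tz":0,"claw":100},{"rx":0,"ry":0,"rz":0,"tx":0.075,"ty":-0.129,"tz":0,"claw":100},{"rx":0,"ry":0,"rz":0,"tx":0.1,"ty":-0.172,"tz":0,"claw":80},{"rx":0,"ry":0,"rz":0,"tx":0.12,"ty":-0.21,"tz":0,"claw":60}]'; python3 -m pendant '[{"rx":0,"ry":0,"rz":0,"tx":0.02,"ty":-0.04,"tz":0,"claw":50},{"rx":0,"ry":0,"rz":0,"tx":0.04,"ty":-0.08,"tz":0,"claw":50},{"rx":0,"ry":0,"rz":0,"tx":0.06,"ty":-0.11,"tz":-0.03,"claw":50},{"rx":0,"ry":0,"rz":0,"tx":0.068,"ty":-0.133,"tz":-0.07,"claw":50},{"rx":0,"ry":0,"rz":0,"tx":0.068,"ty":-0.133,"tz":-0.07,"claw":50}]'
```

```text
clock: 2.4
eef_pos: [502.6, 144.4, 256.5]
eef_rot: [-1.571, 0.0, 1.773]
contact_force: [0.5, 0.7, -0.1]
width: 0.687
clock: 2.9
eef_pos: [568.6, 11.2, 182.0]
eef_rot: [-1.564, -0.002, 1.771]
contact_force: [-0.6, 0.7, 1.0]
width: 0.498
```

```bash
python3 -m pendant '[{"rx":0,"ry":0,"rz":0,"tx":0.006,"ty":-0.005,"tz":-0.03,"claw":50},{"rx":0,"ry":0,"rz":0,"tx":0.006,"ty":-0.005,"tz":-0.06,"claw":50},{"rx":0,"ry":0,"rz":0,"tx":0.006,"ty":-0.005,"tz":-0.085,"claw":50},{"rx":0,"ry":0,"rz":0,"tx":0.006,"ty":-0.005,"tz":-0.104,"claw":50},{"rx":0,"ry":0,"rz":0,"tx":0.006,"ty":-0.005,"tz":-0.104,"claw":50}]'; python3 - <<'E'
from h import *
print(robot.observe()["eef_pos"])
a=robot.snapshot("side")[:,:,::-1];b=robot.snapshot("top")[:,:,::-1]
c=lambda im,x,y,w,h:cv2.resize(im[y:y+h,x:x+w],(400,300),interpolation=cv2.INTER_CUBIC)
cv2.imwrite("pics/crop1.png",np.hstack([c(a,285,205,80,60),c(b,270,190,100,75)]))
E
```

```text
clock: 3.4
eef_pos: [574.8, 9.4, 81.2]
eef_rot: [-1.568, -0.001, 1.775]
contact_force: [-0.0, 0.5, 0.4]
width: 0.499
[574.78822005   9.42184378  81.24997816]
```

View pics/crop1.png

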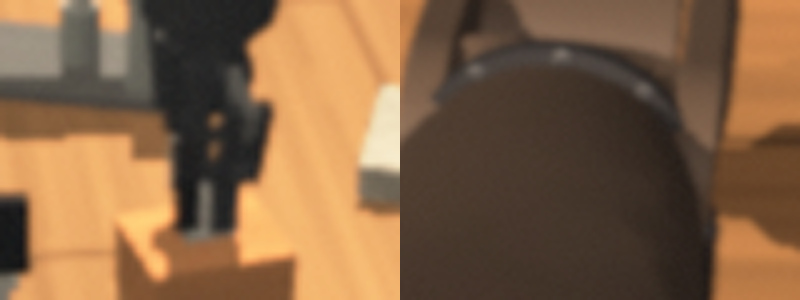

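The fingers straddle the key. I'll recentre a little, then close gently and watch the side force.

```bash
python3 -m pendant '[{"rx":0,"ry":0,"rz":0,"tx":0,"ty":-0.001,"tz":-0.001,"claw":30},{"rx":0,"ry":0,"rz":0,"tx":0,"ty":-0.001,"tz":-0.001,"claw":25},{"rx":0,"ry":0,"rz":0,"tx":0,"ty":-0.001,"tz":-0.001,"claw":22},{"rx":0,"ry":0,"rz":0,"tx":0,"ty":-0.001,"tz":-0.001,"claw":18},{"rx":0,"ry":0,"rz":0,"tx":0,"ty":-0.001,"tz":-0.001,"claw":16}]' 20;  python3 -m pendant '[{"rx":0,"ry":0,"rz":0,"tx":0,"ty":0,"tz":0,"claw":14},{"rx":0,"ry":0,"rz":0,"tx":0,"ty":0,"tz":0,"claw":10},{"rx":0,"ry":0,"rz":0,"tx":0,"ty":0,"tz":0,"claw":6},{"rx":0,"ry":0,"rz":0,"tx":0,"ty":0,"tz":0,"claw":3}]'
```

```text
clock: 4.0
eef_pos: [575.6, 7.6, 81.6]
eef_rot: [-1.571, 0.0, 1.774]
contact_force: [0.4, 0.1, 0.4]
width: 0.164
clock: 4.4
eef_pos: [575.5, 7.6, 81.4]
eef_rot: [-1.571, -0.0, 1.774]
contact_force: [-0.3, -0.2, 2.4]
width: 0.111
```

```bash
python3 -m pendant '[{"rx":0,"ry":0,"rz":0,"tx":0,"ty":0,"tz":0,"claw":0},{"rx":0,"ry":0,"rz":0,"tx":0,"ty":0,"tz":0,"claw":0},{"rx":0,"ry":0,"rz":0,"tx":0,"ty":0,"tz":0.01,"claw":0},{"rx":0,"ry":0,"rz":0,"tx":0,"ty":0,"tz":0.03,"claw":0},{"rx":0,"ry":0,"rz":0,"tx":0,"ty":0,"tz":0.05,"claw":0}]' 60;  python3 -m pendant '[{"rx":0,"ry":0,"rz":0,"tx":0,"ty":0,"tz":0.03,"claw":0},{"rx":0,"ry":0,"rz":-0.05,"tx":0,"ty":-0.03,"tz":0.05,"claw":0},{"rx":0,"ry":0,"rz":-0.1,"tx":0,"ty":-0.07,"tz":0.05,"claw":0},{"rx":0,"ry":0,"rz":-0.15,"tx":0,"ty":-0.11,"tz":0.05,"claw":0},{"rx":0,"ry":0,"rz":-0.2,"tx":0,"ty":-0.15,"tz":0.05,"claw":0}]';python3 -m pendant '[{"rx":0,"ry":0,"rz":0,"tx":-0.005,"ty":-0.04,"tz":0,"claw":0},{"rx":0,"ry":0,"rz":0,"tx":-0.009,"ty":-0.08,"tz":0,"claw":0},{"rx":0,"ry":0,"rz":0,"tx":-0.012,"ty":-0.11,"tz":0,"claw":0},{"rx":0,"ry":0,"rz":0,"tx":-0.012,"ty":-0.114,"tz":0,"claw":0},{"rx":0,"ry":0,"rz":0,"tx":-0.012,"ty":-0.114,"tz":0,"claw":0}]'; python3 - <<'E'
from h import *
o=robot.observe();print(o["eef_pos"],o["eef_rot"],o["width"])
a=robot.snapshot("side");cv2.imwrite("pics/side2.png",a[:,:,::-1])
print([(round(d["score"],2),np.round(d["location"]).tolist()) for d in robot.place_of("side","key_tip")])
b=robot.snapshot("top");cv2.imwrite("pics/top2.png",b[:,:,::-1])
c=lambda im,x,y,w,h:cv2.resize(im[y:y+h,x:x+w],(400,300),interpolation=cv2.INTER_CUBIC)
cv2.imwrite("pics/crop2.png",np.hstack([c(a,285,230,120,90),c(b,380,180,120,90)])[:,:,::-1])
E
```

```text
clock: 4.9
eef_pos: [575.3, 7.7, 132.1]
eef_rot: [-1.57, -0.0, 1.774]
contact_force: [0.5, 0.9, -0.3]
width: 0.109
clock: 5.4
eef_pos: [575.3, -143.7, 182.1]
eef_rot: [-1.571, 0.0, 1.572]
contact_force: [-0.2, 0.2, -0.0]
width: 0.11
clock: 5.9
eef_pos: [563.2, -256.9, 181.5]
eef_rot: [-1.571, -0.0, 1.572]
contact_force: [0.4, 0.3, -0.7]
width: 0.101
[ 563.23315781 -256.89913291  181.45668628] [-1.57064019e+00 -3.35090632e-04  1.57249307e+00] 0.10147154803633998
[(0.65, [451.0, -12.0, 2.0]), (0.6, [563.0, -252.0, 121.0]), (0.49, [563.0, -251.0, 1.0])]
```

View pics/crop2.png

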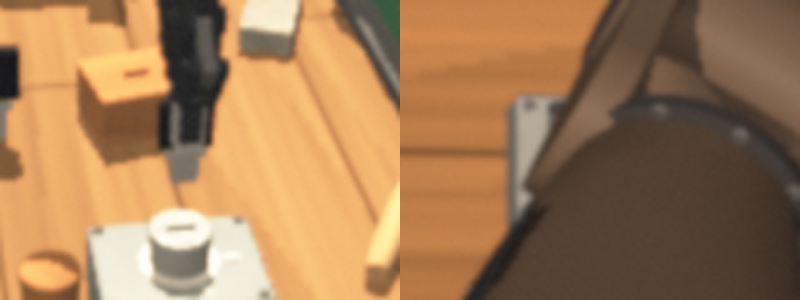

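```bash
python3 - <<'E'
from h import *
im=cv2.imread("pics/side2.png").astype(float); g=im.max(2)
print(proj("side",[[563.2,-256.9,121],[563.2,-256.9,145],[563.3,-256.2,80]]))
x0,y0=320,270
print(g[268:288,330:350].astype(int)); print((im[:,:,2]-im[:,:,0])[268:288,330:350].astype(int))
print(g[290:307,326:354].astype(int))
sat=im[:,:,2]-im[:,:,0]
for dz in(0,):
  P=np.vstack([box(20,6,125,145),box(17.5,4,121,121)])
  print(fitbox("side",-sat,P,(563.2,-256.9,0.),(326,276,26,12)))
E
```

```text
[[340.23464048 283.6423223 ]
 [340.64354469 274.92036477]
 [339.54498834 297.90379459]]
[[118 111  74  39  28  51  93 114  97  65  42  39  38  38  50  74  74  54
  107 199]
 [120 111  75  39  30  51  95 113  95  62  42  39  40  40  55  80  77  57
  118 216]
 [121 113  74  40  29  54  98 114  92  58  40  39  41  43  58  80  75  54
  125 224]
 [128 119  82  39  30  56 100 115  91  57  42  39  41  41  60  87  74  53
  127 226]
 [132 125  85  42  30  48  90 113 100  70  60  62  63  65  79  93  78  59
  136 227]
 [137 127  88  50  33  44  81 112 116 105  97 104 107 108 113 108  95 113
  172 234]
 [137 128 101  72  67  74  91 115 130 126 121 128 126 126 132 132 143 185
  224 242]
 [140 137 127 119 118 115 117 127 133 132 129 131 125 125 132 137 162 216
  239 246]
 [169 166 170 174 156 135 128 128 127 126 126 125 123 124 133 155 186 224
  239 246]
 [225 223 223 218 186 149 129 124 122 122 123 121 122 127 151 193 218 229
  238 244]
 [241 241 240 234 207 162 133 124 120 120 121 121 120 128 162 212 228 233
  237 242]
 [244 244 242 238 220 171 136 123 120 120 120 122 122 129 164 216 231 232
  2
[... 3770 characters left out ...]
13 231 237 238 238 239]
 [240 241 240 219 172 178 225 248 253 253 253 253 253 251 250 250 250 251
  250 241 206 169 204 232 238 239 239 239]
 [241 246 250 239 184 147 166 207 231 239 246 250 251 248 247 244 236 231
  220 187 148 153 218 236 239 239 240 240]
 [243 252 254 250 198 142 136 150 166 181 204 221 224 221 219 210 188 168
  151 129 118 168 241 247 243 241 240 240]
 [248 254 255 253 204 142 131 133 134 140 148 154 155 153 150 145 133 124
  117 110 115 191 253 254 250 245 246 248]
 [252 255 255 253 203 143 132 132 131 131 131 131 130 128 125 122 119 115
  113 111 116 205 254 255 254 250 252 253]]
(array([ 5.61514902e+02, -2.56571519e+02,  1.45330728e-01]), np.float64(9.76770946525178))
```

```bash
python3 -m pendant '[{"rx":0,"ry":0,"rz":0,"tx":0.001,"ty":0.001,"tz":-0.012,"claw":0},{"rx":0,"ry":0,"rz":0,"tx":0.001,"ty":0.001,"tz":-0.024,"claw":0},{"rx":0,"ry":0,"rz":0,"tx":0.001,"ty":0.001,"tz":-0.034,"claw":0},{"rx":0,"ry":0,"rz":0,"tx":0.001,"ty":0.001,"tz":-0.038,"claw":0},{"rx":0,"ry":0,"rz":0,"tx":0.001,"ty":0.001,"tz":-0.038,"claw":0}]'; python3 -m pendant '[{"rx":0,"ry":0,"rz":0,"tx":0,"ty":0,"tz":-0.001,"claw":0},{"rx":0,"ry":0,"rz":0,"tx":0,"ty":0,"tz":-0.002,"claw":0},{"rx":0,"ry":0,"rz":0,"tx":0,"ty":0,"tz":-0.003,"claw":0},{"rx":0,"ry":0,"rz":0,"tx":0,"ty":0,"tz":-0.004,"claw":0},{"rx":0,"ry":0,"rz":0,"tx":0,"ty":0,"tz":-0.005,"claw":0}]'; python3 - <<'E'
from h import *
o=robot.observe();print(o["eef_pos"],o["contact_force"],o["torque"])
a=robot.snapshot("side");cv2.imwrite("pics/side3.png",a[:,:,::-1])
cv2.imwrite("pics/crop3.png",cv2.resize(a[265:325,300:380],(640,480),interpolation=cv2.INTER_CUBIC)[:,:,::-1])
E
```

```text
clock: 6.55
eef_pos: [564.3, -255.2, 142.3]
eef_rot: [-1.569, -0.001, 1.574]
contact_force: [0.2, 0.1, -0.7]
width: 0.107
clock: 7.05
eef_pos: [564.5, -255.4, 138.4]
eef_rot: [-1.571, 0.0, 1.574]
contact_force: [-0.3, -0.6, -0.8]
width: 0.106
[ 564.54659729 -255.41151184  138.40019217] [-0.33869834 -0.64509107 -0.76582194] [-0.02342911  0.00444546 -0.02523519]
```

View pics/crop3.png

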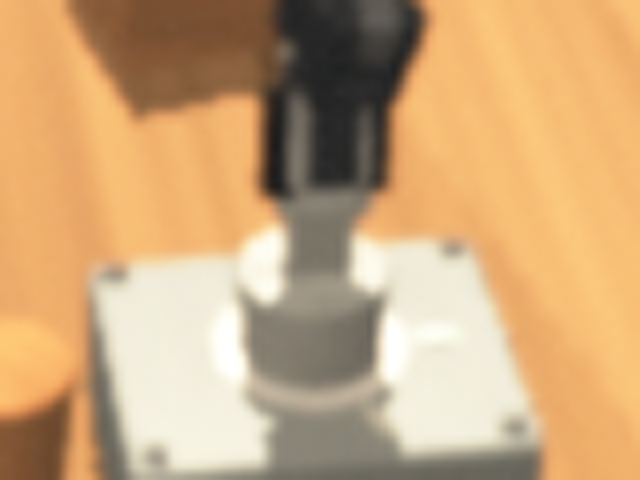

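```bash
python3 - <<'E'
from h import *
im=cv2.imread("pics/side3.png").astype(float); g=im.max(2).astype(int)
for r in range(288,313): print(r,g[r,326:354])
print(proj("side",[[564.5,-255.4,95],[564.5,-255.4,80],[563,-256,80]]))
E
```

```text
288 [239 237 241 244 243 229 159  76  38  52  92 114 103  89  86  86  88  93
  96  98  99 122 177 222 235 238 240 241]
289 [239 238 240 243 244 237 195 136  90  74  91 120 124 123 124 123 124 126
 120 126 159 196 219 230 236 237 239 241]
290 [240 238 239 242 244 242 231 213 161 124 122 131 136 136 137 135 133 132
 129 144 190 226 234 235 235 237 238 241]
291 [241 238 238 241 244 244 243 236 198 150 134 130 131 131 130 130 129 129
 140 172 214 234 238 236 236 236 238 240]
292 [242 240 238 240 244 245 245 243 225 177 141 125 124 124 124 123 124 134
 170 215 233 240 239 237 235 236 238 240]
293 [243 240 239 240 243 245 247 248 243 207 150 126 122 121 120 122 123 143
 195 232 242 243 241 239 236 235 237 239]
294 [244 241 239 239 243 247 250 252 250 221 155 127 123 122 122 122 125 155
 221 242 245 244 241 240 236 237 237 237]
295 [244 241 238 239 246 251 253 253 252 226 157 126 122 122 122 123 124 162
 231 249 249 245 242 240 239 239 239 238]
296 [242 240 237 238 248 252 254 254 251 223 156 127 122 121 121 124 125 164
 234 251 251 248 243 241 240 241 241 239]
297 [241 239 236 237 248 252 
[... 1262 characters left out ...]
 255 252 250 251]
308 [251 255 255 254 212 147 134 132 133 133 130 129 127 126 125 121 118 116
 112 111 127 222 255 255 255 250 244 241]
309 [250 255 255 255 237 160 134 134 133 130 129 128 126 125 123 120 118 117
 113 112 129 222 255 255 254 248 242 241]
310 [248 255 255 255 247 176 141 135 132 132 130 129 126 124 122 120 117 115
 114 116 142 229 255 255 253 246 242 242]
311 [245 252 255 255 248 196 158 144 137 133 131 128 124 123 120 119 117 117
 123 135 168 231 254 254 250 243 243 243]
312 [243 246 251 253 241 208 186 167 155 145 137 133 129 126 128 128 129 135
 150 171 192 219 246 249 246 244 243 244]
[[340.23615591 292.43669201]
 [339.98940204 297.65427594]
 [339.40169671 297.86123313]]
```

```bash
python3 -m pendant '[{"rx":0,"ry":0,"rz":0,"tx":-0.0008,"ty":-0.0004,"tz":-0.001,"claw":0},{"rx":0,"ry":0,"rz":0,"tx":-0.0008,"ty":-0.0004,"tz":-0.002,"claw":0},{"rx":0,"ry":0,"rz":0,"tx":-0.0008,"ty":-0.0004,"tz":-0.003,"claw":0},{"rx":0,"ry":0,"rz":0,"tx":-0.0008,"ty":-0.0004,"tz":-0.004,"claw":0}]'; python3 -m pendant '[{"rx":0,"ry":0,"rz":0,"tx":0,"ty":0,"tz":-0.001,"claw":0},{"rx":0,"ry":0,"rz":0,"tx":0,"ty":0,"tz":-0.002,"claw":0},{"rx":0,"ry":0,"rz":0,"tx":0,"ty":0,"tz":-0.002,"claw":0}]'
```

```text
clock: 7.5
eef_pos: [563.7, -255.8, 134.2]
eef_rot: [-1.571, -0.0, 1.574]
contact_force: [1.1, 1.2, -0.1]
width: 0.105
clock: 7.8
eef_pos: [563.7, -255.8, 132.2]
eef_rot: [-1.571, -0.0, 1.574]
contact_force: [-0.4, 0.9, -0.5]
width: 0.104
```

```bash
python3 -m pendant '[{"rx":0,"ry":0,"rz":0,"tx":0,"ty":0,"tz":-0.002,"claw":0},{"rx":0,"ry":0,"rz":0,"tx":0,"ty":0,"tz":-0.004,"claw":0},{"rx":0,"ry":0,"rz":0,"tx":0,"ty":0,"tz":-0.006,"claw":0},{"rx":0,"ry":0,"rz":0,"tx":0,"ty":0,"tz":-0.008,"claw":0}]'; python3 -m pendant '[{"rx":0,"ry":0,"rz":0,"tx":0,"ty":0,"tz":-0.001,"claw":0},{"rx":0,"ry":0,"rz":0,"tx":0,"ty":0,"tz":-0.003,"claw":0},{"rx":0,"ry":0,"rz":0,"tx":0,"ty":0,"tz":-0.005,"claw":0},{"rx":0,"ry":0,"rz":0,"tx":0,"ty":0,"tz":-0.006,"claw":0},{"rx":0,"ry":0,"rz":0,"tx":0,"ty":0,"tz":-0.006,"claw":0}]'
```

```text
clock: 8.2
eef_pos: [563.7, -255.8, 124.1]
eef_rot: [-1.571, -0.0, 1.574]
contact_force: [0.1, 0.8, 0.3]
width: 0.104
clock: 8.7
eef_pos: [563.7, -255.8, 118.1]
eef_rot: [-1.571, -0.0, 1.574]
contact_force: [-0.4, 1.5, -1.7]
width: 0.111
```

Free so far. Now the last millimetres, in small steps until the shoulder touches.

```bash
for i in 1 2 3; do echo; done; python3 -m pendant '[{"rx":0,"ry":0,"rz":0,"tx":0,"ty":0,"tz":-0.001,"claw":0},{"rx":0,"ry":0,"rz":0,"tx":0,"ty":0,"tz":-0.001,"claw":0}]'; python3 -m pendant '[{"rx":0,"ry":0,"rz":0,"tx":0,"ty":0,"tz":-0.0006,"claw":0},{"rx":0,"ry":0,"rz":0,"tx":0,"ty":0,"tz":-0.0006,"claw":0}]'
```

```text
clock: 8.9
eef_pos: [563.7, -255.8, 117.2]
eef_rot: [-1.571, -0.0, 1.574]
contact_force: [0.9, 0.1, -1.3]
width: 0.107
clock: 9.1
eef_pos: [563.7, -255.8, 116.7]
eef_rot: [-1.571, -0.0, 1.574]
contact_force: [0.2, 1.4, -1.1]
width: 0.107
```

```bash
python3 -m pendant '[{"rx":0,"ry":0,"rz":0,"tx":0,"ty":0,"tz":-0.0005,"claw":0},{"rx":0,"ry":0,"rz":0,"tx":0,"ty":0,"tz":-0.0005,"claw":0}]'
```

```text
clock: 9.3
eef_pos: [563.7, -255.8, 116.5]
eef_rot: [-1.571, -0.0, 1.574]
contact_force: [-1.1, 1.6, 2.9]
width: 0.104
```

```bash
python3 -m pendant '[{"rx":0,"ry":0,"rz":0,"tx":0,"ty":0,"tz":-0.0005,"claw":0},{"rx":0,"ry":0,"rz":0,"tx":0,"ty":0,"tz":-0.0005,"claw":0}]'
```

```text
clock: 9.5
eef_pos: [563.8, -255.8, 116.4]
eef_rot: [-1.571, 0.0, 1.574]
contact_force: [-1.6, 3.4, 7.7]
width: 0.102
```

```bash
python3 -m pendant '[{"rx":0,"ry":0,"rz":0,"tx":0,"ty":0,"tz":0,"claw":0},{"rx":0,"ry":0,"rz":-0.08,"tx":0,"ty":0,"tz":0,"claw":0},{"rx":0,"ry":0,"rz":-0.16,"tx":0,"ty":0,"tz":0,"claw":0},{"rx":0,"ry":0,"rz":-0.24,"tx":0,"ty":0,"tz":0,"claw":0},{"rx":0,"ry":0,"rz":-0.3,"tx":0,"ty":0,"tz":0,"claw":0}]' 100; python3 -c "
from cell import robot
o=robot.observe();print(o['torque'],o['contact_force'])"
```

```text
clock: 10.0
eef_pos: [563.8, -255.8, 116.5]
eef_rot: [-1.571, 0.0, 1.271]
contact_force: [-2.2, 1.9, 8.5]
width: 0.096
[0.53769868 0.45873643 0.09315182] [-2.1508615   1.85106451  8.53343435]
```

```bash
python3 -m pendant '[{"rx":0,"ry":0,"rz":-0.08,"tx":0,"ty":0,"tz":0,"claw":0},{"rx":0,"ry":0,"rz":-0.16,"tx":0,"ty":0,"tz":0,"claw":0},{"rx":0,"ry":0,"rz":-0.24,"tx":0,"ty":0,"tz":0,"claw":0},{"rx":0,"ry":0,"rz":-0.32,"tx":0,"ty":0,"tz":0,"claw":0},{"rx":0,"ry":0,"rz":-0.4,"tx":0,"ty":0,"tz":0,"claw":0}]'; python3 -m pendant '[{"rx":0,"ry":0,"rz":-0.08,"tx":0,"ty":0,"tz":0,"claw":0},{"rx":0,"ry":0,"rz":-0.16,"tx":0,"ty":0,"tz":0,"claw":0},{"rx":0,"ry":0,"rz":-0.24,"tx":0,"ty":0,"tz":0,"claw":0},{"rx":0,"ry":0,"rz":-0.32,"tx":0,"ty":0,"tz":0,"claw":0},{"rx":0,"ry":0,"rz":-0.4,"tx":0,"ty":0,"tz":0,"claw":0}]'; python3 -c "
from cell import robot
o=robot.observe();print(o['torque'],o['contact_force'])"
```

```text
clock: 10.5
eef_pos: [563.7, -255.7, 116.5]
eef_rot: [-1.571, -0.0, 0.871]
contact_force: [-2.1, 4.2, 9.5]
width: 0.096
clock: 11.0
eef_pos: [563.7, -255.6, 116.5]
eef_rot: [-1.571, -0.0, 0.471]
contact_force: [-2.5, 3.5, 9.6]
width: 0.101
[0.67440341 0.50339351 0.08246277] [-2.45407216  3.48903106  9.56551074]
```

```bash
o='from cell import robot;o=robot.observe();print(o["torque"],o["eef_rot"][2])'; python3 -m pendant '[{"rx":0,"ry":0,"rz":-0.06,"tx":0,"ty":0,"tz":0,"claw":0},{"rx":0,"ry":0,"rz":-0.06,"tx":0,"ty":0,"tz":0,"claw":0}]'; python3 -c "$o"; python3 -m pendant '[{"rx":0,"ry":0,"rz":-0.04,"tx":0,"ty":0,"tz":0,"claw":0},{"rx":0,"ry":0,"rz":-0.04,"tx":0,"ty":0,"tz":0,"claw":0}]'; python3 -c "$o"; python3 -m pendant '[{"rx":0,"ry":0,"rz":-0.04,"tx":0,"ty":0,"tz":0,"claw":0},{"rx":0,"ry":0,"rz":-0.04,"tx":0,"ty":0,"tz":0,"claw":0}]'; python3 -c "$o"
```

```text
clock: 11.2
eef_pos: [563.7, -255.7, 116.5]
eef_rot: [-1.571, -0.0, 0.412]
contact_force: [-3.0, 3.4, 9.1]
width: 0.103
[ 0.58965662  0.5508934  -0.10601222] 0.4119597446674823
clock: 11.4
eef_pos: [563.7, -255.6, 116.5]
eef_rot: [-1.571, -0.0, 0.373]
contact_force: [-3.1, 2.5, 10.0]
width: 0.101
[ 0.64062474  0.48101067 -0.03875983] 0.3728245384744002
clock: 11.6
eef_pos: [563.7, -255.7, 116.5]
eef_rot: [-1.571, -0.0, 0.333]
contact_force: [-3.1, 4.2, 9.6]
width: 0.096
[ 0.68317467  0.53388887 -0.01801732] 0.3328579752848335
```

```bash
o='from cell import robot;o=robot.observe();print(o["torque"],o["eef_rot"][2])'; python3 -m pendant '[{"rx":0,"ry":0,"rz":-0.04,"tx":0,"ty":0,"tz":0,"claw":0},{"rx":0,"ry":0,"rz":-0.04,"tx":0,"ty":0,"tz":0,"claw":0}]'; python3 -c "$o"; python3 -m pendant '[{"rx":0,"ry":0,"rz":-0.03,"tx":0,"ty":0,"tz":0,"claw":0},{"rx":0,"ry":0,"rz":-0.03,"tx":0,"ty":0,"tz":0,"claw":0}]'; python3 -c "$o"
```

```text
clock: 11.8
eef_pos: [563.7, -255.7, 116.5]
eef_rot: [-1.571, -0.0, 0.293]
contact_force: [-2.7, 3.4, 9.8]
width: 0.103
[0.67881608 0.56381739 0.00863986] 0.29281244557232045
clock: 12.0
eef_pos: [563.7, -255.6, 116.5]
eef_rot: [-1.571, -0.0, 0.264]
contact_force: [-2.7, 4.6, 8.2]
width: 0.101
[0.69688388 0.49675537 0.14041751] 0.2635184979038696
```

```bash
o='from cell import robot
import numpy as np
T=[]
for i in range(1):
  o=robot.observe();print(o["torque"],o["eef_rot"][2],o["joint_torque"][5])'; for k in 1; do :; done; python3 -m pendant '[{"rx":0,"ry":0,"rz":-0.03,"tx":0,"ty":0,"tz":0,"claw":0},{"rx":0,"ry":0,"rz":-0.03,"tx":0,"ty":0,"tz":0,"claw":0}]'; python3 -c "$o"; python3 -m pendant '[{"rx":0,"ry":0,"rz":-0.03,"tx":0,"ty":0,"tz":0,"claw":0},{"rx":0,"ry":0,"rz":-0.03,"tx":0,"ty":0,"tz":0,"claw":0}]'; python3 -c "$o
a=robot.snapshot('side')
import cv2
cv2.imwrite('pics/crop4.png',cv2.resize(a[265:325,300:380],(640,480),interpolation=cv2.INTER_CUBIC)[:,:,::-1])"
```

```text
clock: 12.2
eef_pos: [563.7, -255.6, 116.5]
eef_rot: [-1.571, -0.0, 0.234]
contact_force: [-2.4, 4.2, 10.0]
width: 0.1
[0.64194455 0.52265989 0.50296259] 0.23411274858475828 0.7955498434603214
clock: 12.4
eef_pos: [563.7, -255.5, 116.5]
eef_rot: [-1.571, 0.0, 0.205]
contact_force: [-3.5, 4.0, 9.0]
width: 0.099
[0.82990561 0.55569065 0.72428171] 0.2047566226054207 1.0693687945604324
```

View pics/crop4.png

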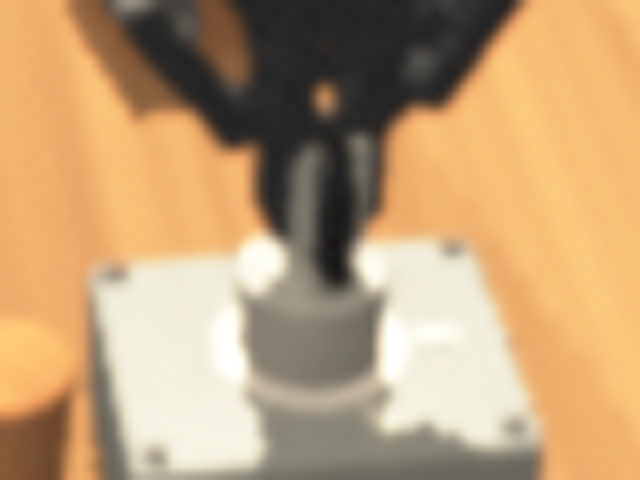

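The torque rose to about 0.7 N m with the shoulder seated, so the key is at its stop. I'll release it and lift away.

```bash
python3 -m pendant '[{"rx":0,"ry":0,"rz":0.02,"tx":0,"ty":0,"tz":0.0005,"claw":0},{"rx":0,"ry":0,"rz":0.02,"tx":0,"ty":0,"tz":0.0005,"claw":15},{"rx":0,"ry":0,"rz":0.02,"tx":0,"ty":0,"tz":0.0005,"claw":30},{"rx":0,"ry":0,"rz":0.02,"tx":0,"ty":0,"tz":0.0005,"claw":45},{"rx":0,"ry":0,"rz":0.02,"tx":0,"ty":0,"tz":0.0005,"claw":45}]' 30; python3 -m pendant '[{"rx":0,"ry":0,"rz":0,"tx":0,"ty":0,"tz":0.01,"claw":45},{"rx":0,"ry":0,"rz":0,"tx":0,"ty":0,"tz":0.035,"claw":45},{"rx":0,"ry":0,"rz":0,"tx":0,"ty":0,"tz":0.07,"claw":45},{"rx":0,"ry":0,"rz":0,"tx":0,"ty":0,"tz":0.1,"claw":45},{"rx":0,"ry":0,"rz":0,"tx":0,"ty":0.02,"tz":0.12,"claw":45}]'; python3 -m pendant '[{"rx":0,"ry":0,"rz":0,"tx":0,"ty":0.05,"tz":0,"claw":20},{"rx":0,"ry":0,"rz":0,"tx":0,"ty":0.1,"tz":0,"claw":0},{"rx":0,"ry":0,"rz":0,"tx":0,"ty":0.15,"tz":0,"claw":0},{"rx":0,"ry":0,"rz":0,"tx":0,"ty":0.2,"tz":0,"claw":0},{"rx":0,"ry":0,"rz":0,"tx":0,"ty":0.25,"tz":0,"claw":0}]'; python3 - <<'E'
from h import *
a=robot.snapshot("side");b=robot.snapshot("top");cv2.imwrite("pics/side5.png",a[:,:,::-1]);cv2.imwrite("pics/top5.png",b[:,:,::-1])
c=lambda im,x,y,w,h:cv2.resize(im[y:y+h,x:x+w],(400,300),interpolation=cv2.INTER_CUBIC)
cv2.imwrite("pics/crop5.png",np.vstack([np.hstack([c(a,300,260,80,60),c(b,400,205,80,60)]),np.hstack([c(a,250,165,100,75),c(b,140,190,112,84)])])[:,:,::-1])
for n in("side","top"):
  for l in("key_tip","pad_top","paddle_stand"):
    print(n,l,[(round(d["score"],2),np.round(d["location"]).tolist()) for d in robot.place_of(n,l)][:3])
E
```

```text
clock: 12.95
eef_pos: [563.7, -256.0, 116.1]
eef_rot: [-1.571, -0.0, 0.224]
contact_force: [-1.1, -0.1, -0.2]
width: 0.449
clock: 13.45
eef_pos: [564.1, -237.3, 239.2]
eef_rot: [-1.573, -0.002, 0.222]
contact_force: [-0.1, 0.4, -0.1]
width: 0.45
clock: 13.95
eef_pos: [563.4, 16.1, 237.2]
eef_rot: [-1.571, -0.001, 0.224]
contact_force: [1.0, 0.6, 1.2]
width: -0.002
side key_tip [(0.86, [446.0, -9.0, 2.0]), (0.59, [561.0, -251.0, 57.0]), (0.3, [538.0, 299.0, -2.0])]
side pad_top [(0.7, [498.0, 311.0, 116.0]), (0.7, [290.0, 367.0, 74.0]), (0.63, [598.0, 452.0, 2.0])]
side paddle_stand [(0.93, [310.0, 363.0, -3.0]), (0.77, [537.0, 296.0, -1.0]), (0.43, [451.0, -454.0, 2.0])]
top key_tip [(0.61, [559.0, -259.0, 59.0])]
top pad_top [(0.86, [504.0, 312.0, 117.0]), (0.68, [291.0, 370.0, 80.0])]
top paddle_stand [(0.63, [314.0, 360.0, 4.0]), (0.56, [534.0, 300.0, -1.0])]
```

View pics/crop5.png

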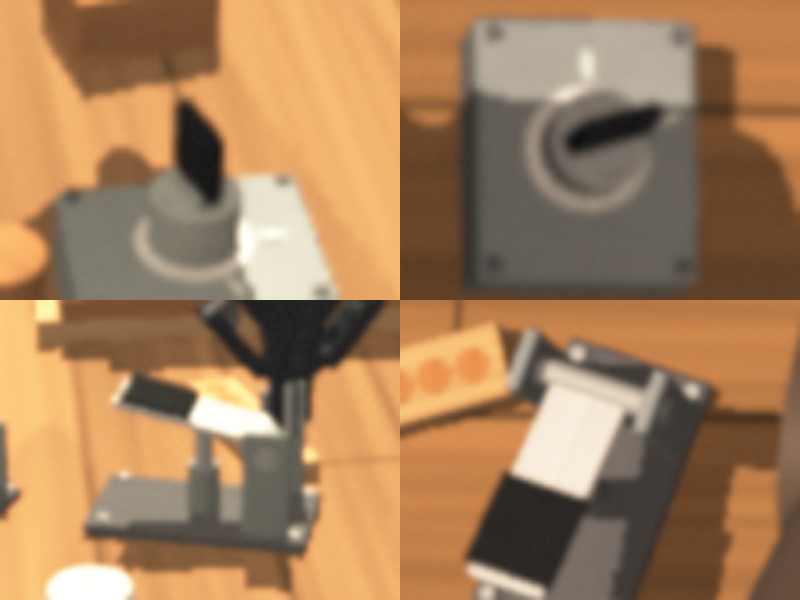

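```bash
cat >> h.py <<'E'
def padbox(th=.2):
    c,s=np.cos(th),np.sin(th); L=box(60,56,4,10)
    return np.c_[60-c*(100+L[:,0])+s*L[:,2], L[:,1], 85+s*(100+L[:,0])+c*L[:,2]]
E
python3 - <<'E'
from h import *
for n in("top","side"):
    im=cv2.imread(f"pics/{n}5.png").astype(float); v=np.clip(im.max(2),0,120)
    c=proj(n,[502,311,113])[0].astype(int)
    k=19 if n=="top" else 14
    for a in(-.31,-.4):
        f,e=fitbox(n,v,padbox(),(538,299,a),(c[0]-k,c[1]-k,2*k,2*k)); print(n,f,e,"pad",place(np.array([[-36,0,115.],[-40,0,95]]),*f))
    c=proj(n,[563,-256,103])[0].astype(int);k=13
    print(n,"key",fitbox(n,np.clip(im.max(2),0,100),box(38,10,85,122),(563.5,-256,-1.2),(c[0]-k,c[1]-k,2*k,2*k)))
E
```

```text
top [ 5.37583056e+02  2.98142325e+02 -2.57136042e-01] 15.39753484734501 pad [[502.76665337 307.29754977 115.        ]
 [498.89816425 308.31479697  95.        ]]
top [ 5.37158791e+02  2.96491755e+02 -3.00789545e-01] 15.023874739476506 pad [[502.77508826 307.15763375 115.        ]
 [498.9546768  308.34273133  95.        ]]
top key (array([ 563.57284239, -256.04202818,   -1.25095796]), np.float64(9.786460232634512))
side [ 5.35548516e+02  2.99908224e+02 -1.69151282e-01] 9.448363847284543 pad [[500.06230755 305.96867294 115.        ]
 [496.11939555 306.64205616  95.        ]]
side [ 5.36199704e+02  2.98767221e+02 -1.86286285e-01] 9.492380357643093 pad [[500.82254654 305.43480703 115.        ]
 [496.89175122 306.1756499   95.        ]]
side key (array([ 560.4446229 , -265.83110237,   -1.534345  ]), np.float64(12.004603618366437))
```

```bash
python3 -m pendant '[{"rx":0,"ry":0,"rz":-0.1,"tx":-0.01,"ty":0.046,"tz":0,"claw":0},{"rx":0,"ry":0,"rz":-0.2,"tx":-0.02,"ty":0.092,"tz":0,"claw":0},{"rx":0,"ry":0,"rz":-0.3,"tx":-0.03,"ty":0.138,"tz":0,"claw":0},{"rx":0,"ry":0,"rz":-0.4,"tx":-0.04,"ty":0.184,"tz":0,"claw":0},{"rx":0,"ry":0,"rz":-0.5,"tx":-0.05,"ty":0.23,"tz":0,"claw":0}]' 60; python3 -m pendant '[{"rx":0,"ry":0,"rz":-0.03,"tx":-0.012,"ty":0.04,"tz":0,"claw":0},{"rx":0,"ry":0,"rz":-0.03,"tx":-0.014,"ty":0.064,"tz":-0.02,"claw":0},{"rx":0,"ry":0,"rz":-0.03,"tx":-0.014,"ty":0.064,"tz":-0.05,"claw":0},{"rx":0,"ry":0,"rz":-0.03,"tx":-0.014,"ty":0.064,"tz":-0.08,"claw":0},{"rx":0,"ry":0,"rz":-0.03,"tx":-0.014,"ty":0.064,"tz":-0.08,"claw":0}]'
```

```text
clock: 14.85
eef_pos: [513.7, 244.7, 236.4]
eef_rot: [-1.571, -0.0, -0.282]
contact_force: [1.0, -0.4, -0.0]
width: -0.003
clock: 15.35
eef_pos: [498.9, 306.8, 153.0]
eef_rot: [-1.575, 0.004, -0.307]
contact_force: [0.0, -0.9, -0.7]
width: 0.0
```

```bash
python3 -m pendant '[{"rx":0,"ry":0,"rz":0,"tx":0,"ty":0,"tz":-0.004,"claw":0},{"rx":0,"ry":0,"rz":0,"tx":0,"ty":0,"tz":-0.008,"claw":0},{"rx":0,"ry":0,"rz":0,"tx":0,"ty":0,"tz":-0.01,"claw":0},{"rx":0,"ry":0,"rz":0,"tx":0,"ty":0,"tz":-0.01,"claw":0}]'; for i in 1; do :; done; python3 -m pendant '[{"rx":0,"ry":0,"rz":0,"tx":0,"ty":0,"tz":-0.002,"claw":0},{"rx":0,"ry":0,"rz":0,"tx":0,"ty":0,"tz":-0.002,"claw":0}]'; python3 -m pendant '[{"rx":0,"ry":0,"rz":0,"tx":0,"ty":0,"tz":-0.002,"claw":0},{"rx":0,"ry":0,"rz":0,"tx":0,"ty":0,"tz":-0.002,"claw":0}]'
```

```text
clock: 15.75
eef_pos: [500.0, 308.1, 146.8]
eef_rot: [-1.57, -0.001, -0.306]
contact_force: [0.3, -1.0, -0.6]
width: -0.002
clock: 15.95
eef_pos: [499.7, 308.2, 144.4]
eef_rot: [-1.571, -0.0, -0.306]
contact_force: [0.6, -0.4, -0.2]
width: -0.002
clock: 16.15
eef_pos: [499.6, 308.2, 142.1]
eef_rot: [-1.571, 0.0, -0.306]
contact_force: [0.2, -0.2, 1.1]
width: -0.003
```

```bash
python3 -m pendant '[{"rx":0,"ry":0,"rz":0,"tx":0,"ty":0,"tz":-0.002,"claw":0},{"rx":0,"ry":0,"rz":0,"tx":0,"ty":0,"tz":-0.002,"claw":0}]'; python3 -m pendant '[{"rx":0,"ry":0,"rz":0,"tx":0,"ty":0,"tz":-0.003,"claw":0},{"rx":0,"ry":0,"rz":0,"tx":0,"ty":0,"tz":-0.006,"claw":0},{"rx":0,"ry":0,"rz":0,"tx":0,"ty":0,"tz":-0.009,"claw":0},{"rx":0,"ry":0,"rz":0,"tx":0,"ty":0,"tz":-0.009,"claw":0}]'; python3 -m pendant '[{"rx":0,"ry":0,"rz":0,"tx":0,"ty":0,"tz":-0.003,"claw":0},{"rx":0,"ry":0,"rz":0,"tx":0,"ty":0,"tz":-0.006,"claw":0},{"rx":0,"ry":0,"rz":0,"tx":0,"ty":0,"tz":-0.006,"claw":0},{"rx":0,"ry":0,"rz":0,"tx":0,"ty":0,"tz":-0.006,"claw":0}]'
```

```text
clock: 16.35
eef_pos: [499.7, 308.3, 140.2]
eef_rot: [-1.571, -0.0, -0.306]
contact_force: [-0.6, 0.1, 2.8]
width: -0.002
clock: 16.75
eef_pos: [499.6, 308.3, 130.9]
eef_rot: [-1.571, 0.0, -0.306]
contact_force: [-2.2, 1.7, 5.4]
width: 0.0
clock: 17.15
eef_pos: [499.5, 308.3, 125.3]
eef_rot: [-1.571, 0.0, -0.306]
contact_force: [-2.6, 1.2, 5.6]
width: -0.002
```

```bash
python3 -m pendant '[{"rx":0,"ry":0,"rz":0,"tx":0,"ty":0,"tz":-0.003,"claw":0},{"rx":0,"ry":0,"rz":0,"tx":0,"ty":0,"tz":-0.005,"claw":0},{"rx":0,"ry":0,"rz":0,"tx":0,"ty":0,"tz":-0.005,"claw":0},{"rx":0,"ry":0,"rz":0,"tx":0,"ty":0,"tz":-0.005,"claw":0}]'; python3 - <<'E'
from h import *
o=robot.observe();print(o["eef_pos"],o["contact_force"])
a=robot.snapshot("side");b=robot.snapshot("top");cv2.imwrite("pics/side6.png",a[:,:,::-1]);cv2.imwrite("pics/top6.png",b[:,:,::-1])
c=lambda im,x,y,w,h:cv2.resize(im[y:y+h,x:x+w],(400,300),interpolation=cv2.INTER_CUBIC)
cv2.imwrite("pics/crop6.png",np.vstack([np.hstack([c(a,260,165,80,60),c(b,140,190,112,84)]),np.hstack([c(a,300,260,80,60),c(b,400,205,80,60)])])[:,:,::-1])
# predicted pad side-edge rows for angles, in picture coordinates
for th in(.05,0,-.05):
    c_,s=np.cos(th),np.sin(th)
    E=np.array([[60-c_*d+s*h,-28,85+s*d+c_*h] for d,h in((130,10),(130,4),(70,10),(70,4))])
    print(th,((proj("side",place(E,537,298.5,-.3))-[260,165])*5).round(0).tolist())
E
```

```text
clock: 17.55
eef_pos: [499.4, 308.4, 120.4]
eef_rot: [-1.571, 0.0, -0.306]
contact_force: [-4.4, 2.1, 7.9]
width: 0.005
[499.39407391 308.39551873 120.42912586] [-4.38712484  2.104676    7.88987666]
0.05 [[93.0, 144.0], [93.0, 152.0], [183.0, 155.0], [183.0, 163.0]]
0 [[93.0, 153.0], [93.0, 161.0], [182.0, 160.0], [182.0, 168.0]]
-0.05 [[93.0, 162.0], [93.0, 170.0], [182.0, 164.0], [182.0, 173.0]]
```

View pics/crop6.png

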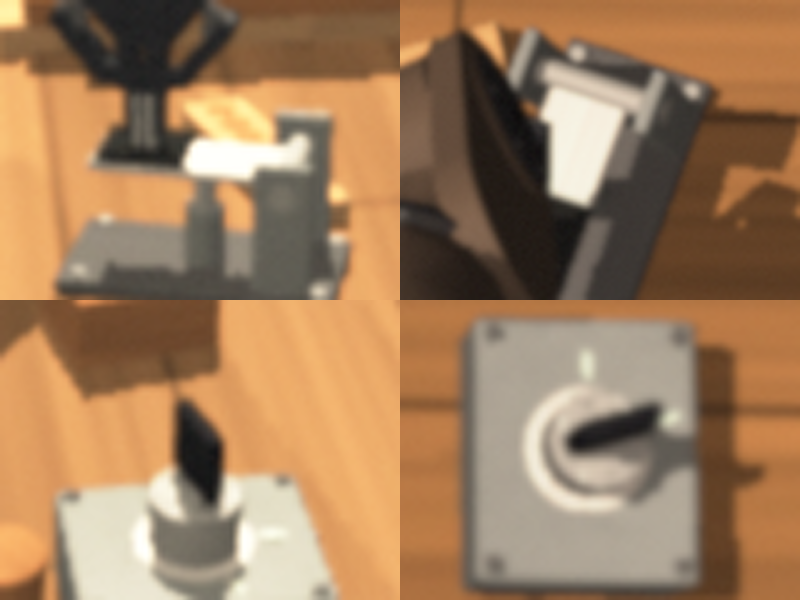

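The paddle lies level (the pad's edge runs parallel to the base), the push is about 7.9 N, and the key is still seated at the "on" mark. I'll check it holds steady, then hand in.

```bash
python3 -m pendant '[{"rx":0,"ry":0,"rz":0,"tx":0,"ty":0,"tz":-0.0003,"claw":0},{"rx":0,"ry":0,"rz":0,"tx":0,"ty":0,"tz":-0.0003,"claw":0},{"rx":0,"ry":0,"rz":0,"tx":0,"ty":0,"tz":-0.0003,"claw":0}]' && python3 -c "
from cell import robot
print(robot.job_done())"
```

```text
clock: 17.95
eef_pos: [499.4, 308.4, 120.2]
eef_rot: [-1.571, 0.0, -0.306]
contact_force: [-4.8, 1.2, 8.0]
width: 0.001
the job is handed in; nothing more can be done
None
```

The job is done and handed in at about 18 s of the allowed 64 s. The key is in the lock, turned to its stop, and the arm is still holding the larger paddle half way down.

**Key:** I took the smaller key from the wooden stand and lowered it into the lock until its shoulder touched, at the expected height with 8–10 N down. I then turned it clockwise until the torque rose clearly, to about 0.7 N m, and let go. Pictures taken afterwards show it fully in and pointing at the second mark. The top-camera fit gave a key angle of about −1.25 rad, which fits the 1.2 rad stop plus the key's play in the slot.

**Paddle:** I pressed the rubber pad with the closed fingertips down to a tool height of 120.2 mm, which puts the fingertips at about 95 mm. The side picture shows the pad lying level. The upward force was 8.0 N against the nominal 7 N, plus about 5 N sideways from friction.

**Checks that disagreed:**
- The side-camera fit of the turned key was poor (−1.53 rad, about 10 mm off). I trusted the top fit and the pictures instead.
- Side-camera yaw estimates for the paddle also differed from the top camera's. They did not affect the press.

I saw no bystander move, and the forces I read stayed far below the limits.

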